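Ready the rack washer: shut the tank drain, select the fourth programme

ROBOT

A 6-joint arm with a two-finger parallel gripper is mounted at the origin on the work surface. World frame = base frame: x ahead of the robot, y to its left, z up, the work surface at z = 0. Lengths are in m, angles in rad, forces in N, time in s.
With the tool pointing down it reaches from about 0.375 to 0.9 m from the base axis. Payload 3.1 kg.
Tool frame: the origin (TCP) lies between the finger pads; the fingertips stand 17 mm ahead of it and the grasp point (between the pads) lies 2 mm behind it; z points along the fingers, y is the line along which they close (so a half turn about z gives the same grasp; the last joint's range is limited). The gripper opens to 85 mm and grips with 20 to 120 N. Pads are 22 mm wide; open, the fingers measure 114 mm over their backs; the gripper's body (76 mm by 85 mm) begins 54 mm behind the grasp point. The pads swing forward as they close: fully open they stand 13 mm farther back than shut.
Start: joints at [-1.526, 0.527, 1.433, -0, 1.181, -0.178], TCP at [0.139, -0.609, 0.248] pointing down, gripper open.
Joint ranges: [-3.08, 3.08], [-0.75, 2.2], [0.22, 2.44], [-1.43, 4.57], [0, 2.65], [-2.85, 2.85]. Speed limits (rad/s): [2.79, 2.79, 3.14, 3.14, 3.14, 3.14].

INTERFACE

Orientations are given as a unit quaternion [x, y, z, w].
In Python, from station import sense, vision, order gives the robot as it stands.
- The arm moves only by the shell command python3 -m crank 'ROWS' [OPENING] [FORCE]. ROWS is JSON, a list of rows, each an object with "dp": the shift along the world's x, y, z in units of 30 mm (1.0 is 30 mm), a list of three; "angular": the turn, a rotation vector about the world's x, y, z in degrees, a list of three. In form: [{"dp": [dx, dy, dz], "angular": [ax, ay, az]}, ...]. A call has 1 to 20 rows; each row shifts and turns the commanded pose from where the row before left it; what a row does not reach is not made up. A row lasts 1/10 s, in which the tool goes at most 50 mm and 8.59 degrees, less where a joint would pass 70% of its speed; a pose out of reach is approached as far as the arm can. A call is refused whole if a number of a shift passes 1 or a number of a turn 8.59, either way. A call with a gripper value outside its range is refused whole. OPENING is the closure, from 0 (fully open) to 1 (shut), set as the call begins (- or left out, the last holds). The fingers move at their own pace and stop on an object; FORCE is the grip in N (left out, the last holds). Time passes only in rows, so rows that do not move let the fingers close. It gives the time, the measured TCP pose, the force, the opening and the grip force at its end, in the units of the state.
- sense(): the state, without advancing time (a new reading comes with each control period).
- vision.snapshot(name): name is "side" or "top" or "wrist"; returns a dict with "image" (400x640x3 uint8, blue, green, red), "range_z" (400x640 float32, m along the optical axis (not along the pixel's ray), 0 where there is no reading), "mtx" (3x3 intrinsics, pixels), "pose" (4x4, takes a point from camera to world coordinates); the wrist camera has in their place "mount" (4x4, takes a point from camera to tool coordinates, whose origin is the TCP and whose axes are the flange's). Camera axes: x right, y down, z forward; pixel columns grow to the right and rows downward; lengths in m; the calibration is good to about 2 mm. A picture is of the moment at which its call begins: read the wrist's pose just before it.
- order.sign_off(): hands the job in; it is judged then, once.
The state is a dict: "t": time; "q": joint angles; "qd": joint speeds; "tau": joint torques, N m; "tcp_pos": TCP position; "tool_rot": TCP orientation; "force": force on the tool from outside, world axes, zero at the start; "ft_torque": the same for the moment, N m; "finger_gap": opening from 0.0 (shut) to 1.0 (fully open); "gripper_force": force on a finger pad.
Only numpy, scipy, OpenCV 4.12 (cv2) and the standard library are available. Lean on these libraries where they do the work, as an engineer would, in place of code of your own. Each camera call takes 0.05 s, during which the arm holds its last target. There are 200 camera calls.

TASK

Get the rack washer ready for the next crates: first shut the tank drain by taking its lever out of the near slot of the stepped gate, across, and fully home to the far end of the other slot. Then turn the programme switch on the sloping console clockwise to its fourth position (four clicks from off, which is the stop at the anticlockwise end) and let it rest there in its click. Leave everything else on the table where it stands.

Things in the scene. Friction and masses are not known exactly. Their poses are not given: they have to be found in the camera images.
- dial (a joint): programme switch, rad. 0 = off (anticlockwise stop); grows clockwise as seen facing the panel. A click every 0.524 rad (30 degrees): first position 0.524, second 1.047, third 1.571, fourth 2.094, fifth 2.618, sixth 3.142 (clockwise stop). A sprung ball draws it into the nearest click (up to 0.15 N m) and holds it when let go. Starts at off, first or second. No pushing in
- dial_grip (a point): grip point of the switch, on its axis: black bar handle 46 long, 14 wide, 32 mm tall on a round black skirt (52 mm wide, 8 mm high). The point is 9 mm below the bar's top, 23 mm above the skirt's top, 31 mm above the plate. Axes turn with the handle: z = turning axis, out of the panel, 35 degrees from vertical; x along the bar to its pointer end (narrow nose 35 mm out, white line on top); width along y
- dial_axis (a point): fixed point where the switch's axis meets the plate, 31 mm below dial_grip. Console: metal, 210 deep, 220 wide, 165 mm high at the back, 50 at the front; grey front sloping 35 degrees from level, low edge towards the robot's side. Axes: z out of the panel, x up the slope, y to its left. At joint value q the pointer is pi/2 - q from x towards y. Seven tick marks, the one for off longer
- drain_swing (a joint): fore and aft swing of the drain lever, rad: -0.44 fully towards the robot's side (near end of the right slot, drain open), 0 upright, at the crossing, 0.44 fully away (far end of the left slot, drain shut). Friction holds it where it is left (about 1.5 N at the ball)
- drain_side (a joint): sideways tilt of the drain lever, rad: about -0.2 in the right slot, +0.2 in the left slot; stops at -0.24 and 0.24. Friction holds it (about 1 N at the ball)
- lever_ball (a point): centre of the black ball (35 mm diameter) on top of the drain lever, a 10 mm steel rod rising out of the gate; 145 mm from the lever's pivot, about 170 mm above the table. z of its axes runs up along the rod
- gate_centre (a point): centre of the slotted top of the lever's metal housing (150 x 110, 100 mm high); fixed. x along the slots, away from the robot's side, y left, z up. Pivot 70 mm straight below: ball = pivot + 145 mm (cos side sin swing, sin side, cos side cos swing). Z cut-out: right slot (y -22 to -6) x -38 to 11 mm, left slot (y 6 to 22) x -11 to 38, crossing x -11 to 11 mm. The lever starts in the right slot
- brush: bystander: hand brush lying in front of the console
- jug: bystander: steel mug, 85 mm high, in front of the drain lever's housing
- teat: bystander: black rubber calf teat standing on its flange, 63 mm high, in front of the drain lever's housing
- shell: bystander: steel milking shell, upright, 100 mm high, 52 mm wide, in the middle, nearer the robot than the console
- sprayer: bystander: white bottle, 190 mm high, at the left
- tub: bystander: white lidded tub, 80 mm high, at the right
- scraper: bystander: scraper lying at the right

How it is judged:
On the way, in this order (a step that is already met when the one before it is completed fails the run):
1. the drain lever is home at the far end of the left slot (value of joint drain_swing above 0.34 rad and value of joint drain_side above 0.12 rad), for 0.2 s.
2. then the programme switch is at its fourth click (value of joint dial between 1.96 and 2.23 rad), for 0.2 s.
At the end, for the whole second after the job is handed in: the drain lever at the far end of the left slot (swing over 0.34 of its 0.44 rad, side over 0.12 rad), the programme switch resting in its fourth click (2.094 rad, within 0.11 rad), nothing else moved (all of step 1 and value of joint dial between 1.98 and 2.21 rad and velocity of joint dial between -0.05 and 0.05 rad/s); the robot touches nothing.
It fails at once if a bystander on the table is pushed more than 40 mm or knocked over (distance of any of brush, jug, teat, shell, sprayer, tub, scraper from where it was at the start of the episode above 0.04 m or angle between any of jug, teat, shell, sprayer, tub's own z axis and vertical above 0.7 rad).
It also fails if it takes over 66 s, if anything falls off the work surface, if the arm or the gripper's body presses on something with over 40 N, if the wrist force passes 120 N, or if a joint passes its speed limit or range.

## Working session

There is one attempt and no reset: what is moved stays moved. The work goes in short steps, Python scripts to look and compute and a shell command to move; the robot and the scene stay as the last step left them, time stands still between calls to the robot, and variables do not carry over. Pictures are saved under pics/ and viewed, at most 10 in all, crops included, and the job is handed in when it is done.

```bash
ls; mkdir -p pics
python3 - <<'E'
from station import sense, vision
import cv2,numpy as np
s=sense();print(s['t'],s['tcp_pos'],s['tool_rot'])
for n in ['side','top']:
    d=vision.snapshot(n);cv2.imwrite(f'pics/{n}0.png',d['image']);np.savez(f'{n}0.npz',**d)
    print(d['mtx'],d['pose'])
E
```

```text
pics
0.0 [ 0.1387224  -0.60870987  0.24731966] [ 9.93744098e-01  1.11675711e-01  7.55474002e-05 -1.09448863e-03]
[[490.40178668   0.         331.42151648]
 [  0.         490.40178668 210.67408526]
 [  0.           0.           1.        ]] [[-0.8596954  -0.33647491  0.38432858 -0.08317757]
 [-0.51041087  0.59547945 -0.62039098  0.92572943]
 [-0.02011377 -0.72951276 -0.68367139  1.13667194]
 [ 0.          0.          0.          1.        ]]
[[421.75693184   0.         323.9583662 ]
 [  0.         421.75693184 200.60563288]
 [  0.           0.           1.        ]] [[-0.0295697  -0.99841976  0.04778712  0.44146954]
 [-0.99928944  0.03064567  0.02194224 -0.02168871]
 [-0.02337203 -0.04710434 -0.99861651  1.20074145]
 [ 0.          0.          0.          1.        ]]
```

View pics/side0.png

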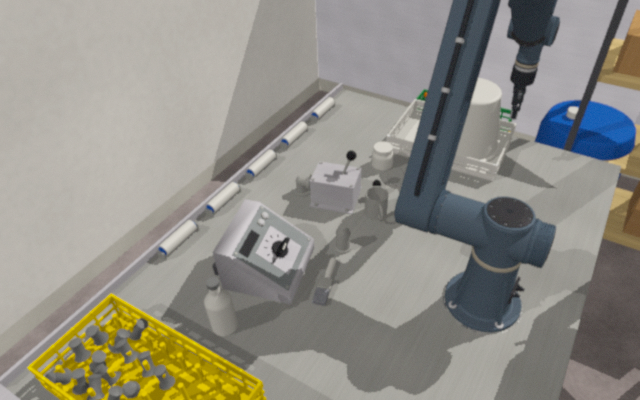

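View pics/top0.png

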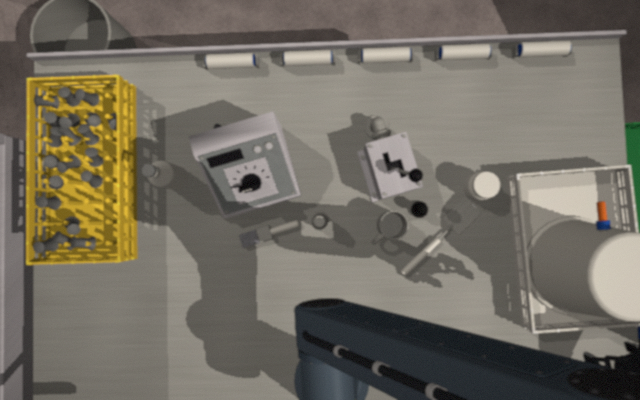

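The top view shows the gate housing near (390,165), the ball at (416,175) and the dial at (248,183). I'll enlarge both.

Run:
```python
import cv2,numpy as np
a=cv2.imread('pics/top0.png')
c=np.hstack([cv2.resize(a[110:225,185:315],None,fx=4,fy=4,interpolation=2)[:440,:390*4//4+130],cv2.resize(a[125:202,350:430],None,fx=5,fy=5,interpolation=2).copy()[:440][:, :400] if 0 else cv2.resize(a[115:225,345:435],None,fx=3,fy=4,interpolation=2)])
cv2.imwrite('pics/crop0.png',c);print(c.shape)
```

```text
(440, 790, 3)
```

View pics/crop0.png

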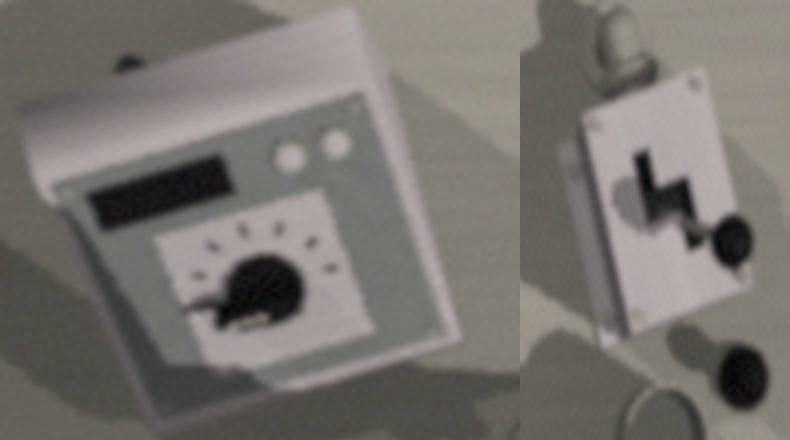

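The crop shows the gate's four corner screws at about (595,124), (697,85), (743,278) and (638,314), with the ball at (732,240). The dial's skirt is at (265,285) and its bar points left, close to off.

```bash
cat > h.py <<'E'
import numpy as np,cv2
def load(n): return dict(np.load(n))
def P(d,u,v,z=None,T=None):
    if z is None:
        w=d['range_z'][int(round(v))-1:int(round(v))+2,int(round(u))-1:int(round(u))+2];z=np.median(w[w>0])
    p=np.linalg.solve(d['mtx'],[u,v,1])*z
    T=d['pose'] if T is None else T
    return T[:3,:3]@p+T[:3,3]
def cloud(d,T=None):
    T=d['pose'] if T is None else T
    v,u=np.mgrid[:400,:640];z=d['range_z']
    p=np.stack([u,v,np.ones_like(u)],-1)@np.linalg.inv(d['mtx']).T*z[...,None]
    return p@T[:3,:3].T+T[:3,3]
E
python3 - <<'E'
from h import *
np.set_printoptions(precision=4,suppress=True)
d=load('top0.npz')
S=[P(d,345+(x-520)/3,115+y/4) for x,y in [(595,124),(697,85),(743,278),(638,314)]]
print(np.array(S),np.mean(S,0))
f=(S[0]+S[1]-S[2]-S[3]);print('gate yaw',np.degrees(np.arctan2(f[1],f[0])))
for x,y in [(642,155),(695,245)]: print('slot',P(d,345+(x-520)/3,115+y/4))
print('ball',P(d,345+(732-520)/3,115+240/4))
q=lambda x,y:P(d,185+x/4,110+y/4)
L=[q(*p) for p in [(153,236),(323,188),(377,333)]];print('plate',np.array(L))
# panel plane fit
C=cloud(d); 
m=np.array([C[110+y//4,185+x//4] for x,y in [(170,250),(320,205),(360,320),(340,240),(180,240),(400,300),(350,360),(290,180),(410,270),(380,200)]])
c=m.mean(0);n=np.linalg.svd(m-c)[2][2];n*=np.sign(n[2]);print('panel',c,n,np.degrees(np.arccos(n[2])),'yaw',np.degrees(np.arctan2(-n[1],-n[0])),(m-c)@n)
print('dial skirt',q(265,284),'up edge',q(200,303))
# points above the plate
K=C[150:205,215:285].reshape(-1,3);h=(K-c)@n
B=K[(h>.028)&(h<.06)];print('bar pts',len(B),B.mean(0),np.c_[B,((B-c)@n)])
for nm,(u,v) in dict(brush=(270,233),jug=(391,223),teat=(419,209),shell=(319,220),spr=(157,173),tub=(486,184),pk=(378,127)).items(): print(nm,P(d,u,v))
E
```

```text
[[ 0.6335 -0.1224  0.1014]
 [ 0.656  -0.2118  0.1023]
 [ 0.5283 -0.2465  0.103 ]
 [ 0.5076 -0.155   0.1037]] [ 0.5814 -0.1839  0.1026]
gate yaw 14.852623095361091
slot [ 0.6239 -0.1725  0.023 ]
slot [ 0.5591 -0.2194  0.0226]
ball [ 0.5453 -0.2224  0.1819]
plate [[0.5818 0.2578 0.1299]
 [0.6091 0.1476 0.1303]
 [0.5195 0.1236 0.0648]]
panel [0.5677 0.1547 0.1038] [-0.5541 -0.1646  0.816 ] 35.311954898473196 yaw 16.54204576131805 [ 0.0013  0.0018  0.0006 -0.0024 -0.0006  0.     -0.001  -0.0011  0.0018
 -0.0006]
dial skirt [0.5501 0.1891 0.1155] up edge [0.5404 0.2351 0.1009]
bar pts 128 [0.5316 0.1904 0.1326] [[0.5458 0.1745 0.1282 0.0287]
 [0.5458 0.1695 0.1273 0.0289]
 [0.5434 0.1822 0.1289 0.0294]
 [0.5431 0.1791 0.1315 0.0322]
 [0.5433 0.177  0.1291 0.0305]
 [0.5433 0.1746 0.1281 0.0301]
 [0.5428 0.1714 0.1317 0.0337]
 [0.5427 0.1687 0.1324 0.0349]
 [0.5409 0.1846 0.1298 0.0312]
 [0.5406 0.1817 0.1316 0.0333]
 [0.5402 0.1785 0.135  0.0367]
 [0.5406 0.1769 0.13   0.0327]
 [0.5402 0.1736 0.1335 0.0364]
 [0.54   0.1708 0.1353 0.0384]
 [0.5397 0.1679 0.1371 0.0405]
 [0.5407 0.1675 0.125
[... 2987 characters left out ...]
[0.5241 0.2187 0.1283 0.0336]
 [0.5242 0.2167 0.1258 0.0318]
 [0.5241 0.2141 0.126  0.0325]
 [0.5235 0.2099 0.1331 0.0393]
 [0.5235 0.2076 0.1319 0.0387]
 [0.5234 0.2052 0.1315 0.0388]
 [0.5233 0.2025 0.132  0.0397]
 [0.5233 0.2001 0.1313 0.0395]
 [0.523  0.197  0.1338 0.0423]
 [0.5232 0.1952 0.1302 0.0395]
 [0.5231 0.1926 0.1302 0.04  ]
 [0.5214 0.2182 0.1306 0.037 ]
 [0.5211 0.2082 0.1293 0.0378]
 [0.5209 0.2052 0.1316 0.0403]
 [0.5211 0.2034 0.1281 0.0376]
 [0.521  0.201  0.1271 0.0372]]
brush [0.4117 0.1584 0.018 ]
jug [ 0.4297 -0.1826  0.0056]
teat [ 0.4656 -0.2518  0.0599]
shell [0.4439 0.0168 0.1032]
spr [0.5727 0.4152 0.1638]
tub [ 0.5259 -0.4264  0.0801]
pk [ 0.6915 -0.1494  0.0627]
```

Run:
```python
from h import *
np.set_printoptions(precision=4,suppress=True)
d=load('top0.npz');s=load('side0.npz')
# panel frame
n=np.array([-.5541,-.1646,.816]);c=np.array([.5677,.1547,.1038])
yw=np.arctan2(-n[1],-n[0]);n=np.array([-np.sin(np.radians(35))*np.cos(yw),-np.sin(np.radians(35))*np.sin(yw),np.cos(np.radians(35))])
Y=np.array([-np.sin(yw),np.cos(yw),0]);X=np.cross(Y,n)
for nm,D,sl in (('top',d,np.s_[145:210,210:290]),('side',s,np.s_[230:275,262:305])):
    K=(cloud(D)[sl].reshape(-1,3)-c)@np.c_[X,Y,n]
    B=K[(K[:,2]>.034)&(K[:,2]<.05)];b=B[:,:2];m=b.mean(0);w,V=np.linalg.eigh(np.cov(b.T));a=V[:,1]
    t=(b-m)@a;r=(b-m)@V[:,0];print(nm,len(b),'ctr',m,'dir deg from X',np.degrees(np.arctan2(a[1],a[0])),'ext',np.ptp(t),np.percentile(r,[2,98]),'world',c+X*m[0]+Y*m[1]+n*B[:,2].mean(), 'top h',np.percentile(B[:,2],80))
    N=K[(K[:,2]>.02)&(np.hypot(*(K[:,:2]-m).T)<.06)];t=(N[:,:2]-m)@a;print(np.percentile(t,[0,2,98,100]))
# ball from side camera
print('ball side',P(s,351,156))
C=cloud(d).reshape(-1,3);
k=(C[:,2]>.15)&(C[:,0]>.05)
for x0 in np.arange(.05,.75,.1):
  for y0 in np.arange(-.9,0,.1):
    q=C[(abs(C[:,0]-x0)<.05)&(abs(C[:,1]-y0)<.05)]
    print('%.2f'%(np.percentile(q[:,2],98) if len(q) else -1),end=' ')
  print()
```

```text
top 100 ctr [-0.0041  0.0427] dir deg from X 88.84783664569161 ext 0.05449344701805618 [-0.0062  0.0076] world [0.5307 0.1883 0.1338] top h 0.04145708946632775
[-0.0237 -0.0228  0.0319  0.034 ]
side 55 ctr [-0.0075  0.0462] dir deg from X 88.31999485564137 ext 0.05544262950445235 [-0.0063  0.0061] world [0.5277 0.1911 0.1307] top h 0.03988046069883749
[-0.0267 -0.021   0.0342  0.035 ]
ball side [ 0.539  -0.2097  0.1683]
-0.00 0.01 0.01 0.01 0.01 -1.00 -1.00 -1.00 0.29 
-1.00 0.07 0.27 0.39 0.30 0.01 0.01 0.01 0.61 
-1.00 -1.00 0.26 0.26 0.07 0.01 0.82 0.79 0.67 
-1.00 0.07 0.26 0.26 0.07 0.01 0.02 0.08 0.07 
-1.00 0.07 0.21 0.21 0.07 0.08 0.06 0.09 0.08 
-1.00 0.07 0.07 0.07 0.08 0.08 0.01 0.18 0.10 
-0.00 0.01 0.01 0.01 0.01 0.01 0.01 0.10 0.10
```

The dial is at off, with its bar 88.5° from the panel's x axis. The ball centre is about (0.545, -0.222, 0.164), and both cameras agree. Moving above the ball.

```bash
python3 -m crank '[{"dp":[0,1,1],"angular":[0,0,0]},{"dp":[0,1,1],"angular":[0,0,0]},{"dp":[0,1,1],"angular":[0,0,0]},{"dp":[0,1,0],"angular":[0,0,0]},{"dp":[0,1,0],"angular":[0,0,0]},{"dp":[1,0.56,0],"angular":[0,0,0]},{"dp":[1,0.56,0],"angular":[0,0,0]},{"dp":[1,0.56,0],"angular":[0,0,0]},{"dp":[1,0.56,0],"angular":[0,0,0]},{"dp":[1,0.56,0],"angular":[0,0,0]},{"dp":[1,0.56,0],"angular":[0,0,0]},{"dp":[1,0.56,0],"angular":[0,0,0]},{"dp":[1,0.56,0],"angular":[0,0,0]},{"dp":[1,0.56,0],"angular":[0,0,0]},{"dp":[1,0.56,0],"angular":[0,0,0]},{"dp":[1,0.56,0],"angular":[0,0,0]},{"dp":[1,0.56,0],"angular":[0,0,0]},{"dp":[1,0.56,0],"angular":[0,0,0]},{"dp":[0.5,0.56,0],"angular":[0,0,0]}]' 0 40
python3 - <<'E'
from station import sense, vision
from h import *
from scipy.spatial.transform import Rotation as R
s=sense();d=vision.snapshot('wrist');cv2.imwrite('pics/w1.png',d['image'])
T=np.eye(4);T[:3,:3]=R.from_quat(s['tool_rot']).as_matrix();T[:3,3]=s['tcp_pos'];T=T@d['mount']
print(s['t'],s['tcp_pos'],s['tool_rot']);np.savez('w1.npz',T=T,**d)
C=cloud(d,T).reshape(-1,3)
k=(np.abs(C[:,0]-.545)<.06)&(np.abs(C[:,1]+.222)<.06)&(C[:,2]>.15)&(C[:,2]<.2);b=C[k]
print(k.sum(),b.mean(0),b.min(0),b.max(0))
A=np.c_[2*b,np.ones(len(b))];x=np.linalg.lstsq(A,(b**2).sum(1),rcond=None)[0];print('sphere',x[:3],np.sqrt(x[3]+x[:3]@x[:3]))
E
```

```text
t: 2.0
tcp_pos: [0.5457, -0.2232, 0.3376]
tool_rot: [0.994, 0.112, 0.0, -0.0]
force: [-0.6, 1.3, -0.2]
finger_gap: 1.002
gripper_force: 0.0
2.0 [ 0.54570612 -0.22319711  0.33762123] [ 9.93684117e-01  1.12213300e-01  1.77239483e-04 -1.40101226e-04]
890 [ 0.54997061 -0.22314038  0.1771626 ] [ 0.53062825 -0.24058876  0.16180453] [ 0.56458885 -0.20664638  0.18466959]
sphere [ 0.5472577  -0.2237924   0.16589385] 0.017129658332498555
```

View pics/w1.png

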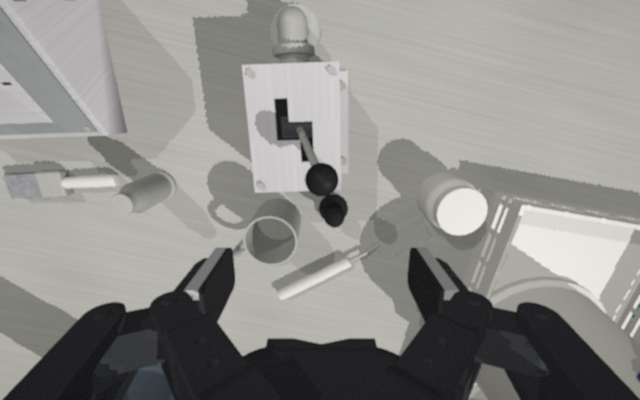

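The wrist view shows the ball at (321,178) over the right slot, with clear space around it. A sphere fit gives radius 17 mm at (0.547, -0.224, 0.166). Descending and gripping.

```bash
python3 -m crank '[{"dp":[0.05,-0.02,-1],"angular":[0,0,0]},{"dp":[0,0,-1],"angular":[0,0,0]},{"dp":[0,0,-1],"angular":[0,0,0]},{"dp":[0,0,-1],"angular":[0,0,0]},{"dp":[0,0,-1],"angular":[0,0,0]},{"dp":[0,0,-0.9],"angular":[0,0,0]},{"dp":[0,0,0],"angular":[0,0,0]}]'; python3 -m crank '[{"dp":[0,0,0],"angular":[0,0,0]},{"dp":[0,0,0],"angular":[0,0,0]},{"dp":[0,0,0],"angular":[0,0,0]},{"dp":[0,0,0],"angular":[0,0,0]},{"dp":[0,0,0],"angular":[0,0,0]},{"dp":[0,0,0],"angular":[0,0,0]},{"dp":[0,0,0],"angular":[0,0,0]},{"dp":[0,0,0],"angular":[0,0,0]}]' 1 40
```

```text
t: 2.75
tcp_pos: [0.5422, -0.2233, 0.1573]
tool_rot: [0.994, 0.112, -0.004, -0.003]
force: [-0.1, 0.4, -0.1]
finger_gap: 1.001
gripper_force: 0.0
t: 3.55
tcp_pos: [0.5459, -0.2253, 0.163]
tool_rot: [0.994, 0.112, 0.001, 0.001]
force: [-0.8, -0.7, 6.6]
finger_gap: 0.387
gripper_force: 39.3
```

```bash
python3 -m crank '[{"dp":[0.35,0.09,0.07],"angular":[0,0,0]},{"dp":[0.35,0.09,0.07],"angular":[0,0,0]},{"dp":[0.35,0.09,0.04],"angular":[0,0,0]},{"dp":[0.35,0.09,0.02],"angular":[0,0,0]},{"dp":[0,0,0],"angular":[0,0,0]},{"dp":[0,0,0],"angular":[0,0,0]}]'; python3 -m crank '[{"dp":[-0.1,0.37,0.03],"angular":[0,0,0]},{"dp":[-0.1,0.37,0.03],"angular":[0,0,0]},{"dp":[-0.1,0.37,0],"angular":[0,0,0]},{"dp":[-0.1,0.37,-0.03],"angular":[0,0,0]},{"dp":[-0.1,0.37,-0.03],"angular":[0,0,0]},{"dp":[0,0,0],"angular":[0,0,0]},{"dp":[0,0,0],"angular":[0,0,0]}]'
```

```text
t: 4.15
tcp_pos: [0.5886, -0.2147, 0.169]
tool_rot: [0.994, 0.112, 0.002, 0.001]
force: [0.0, -0.8, 6.3]
finger_gap: 0.387
gripper_force: 40.3
t: 4.85
tcp_pos: [0.5752, -0.1603, 0.1706]
tool_rot: [0.994, 0.112, 0.004, 0.003]
force: [1.3, -1.7, 10.8]
finger_gap: 0.379
gripper_force: 41.4
```

```bash
python3 -m crank '[{"dp":[0.33,0.11,-0.02],"angular":[0,0,0]},{"dp":[0.34,0.1,-0.04],"angular":[0,0,0]},{"dp":[0.34,0.09,-0.06],"angular":[0,0,0]},{"dp":[0.34,0.09,-0.09],"angular":[0,0,0]},{"dp":[0.34,0.09,-0.12],"angular":[0,0,0]},{"dp":[0.34,0.09,-0.14],"angular":[0,0,0]},{"dp":[0.1,0.03,0],"angular":[0,0,0]},{"dp":[0,0,0],"angular":[0,0,0]},{"dp":[0,0,0],"angular":[0,0,0]}]'
```

```text
t: 5.75
tcp_pos: [0.637, -0.1409, 0.1539]
tool_rot: [0.994, 0.112, 0.001, 0.001]
force: [2.5, -0.3, 2.6]
finger_gap: 0.388
gripper_force: 43.3
```

```bash
python3 -m crank '[{"dp":[0,0,0],"angular":[0,0,0]},{"dp":[0,0,0],"angular":[0,0,0]},{"dp":[0,0,0],"angular":[0,0,0]},{"dp":[0,0,0],"angular":[0,0,0]},{"dp":[0,0,0],"angular":[0,0,0]},{"dp":[0,0,0],"angular":[0,0,0]},{"dp":[0,0,0.5],"angular":[0,0,0]},{"dp":[0,0,1],"angular":[0,0,0]},{"dp":[0,0,1],"angular":[0,0,0]},{"dp":[0,0,1],"angular":[0,0,0]},{"dp":[0,0,1],"angular":[0,0,0]},{"dp":[0,0,1],"angular":[0,0,0]},{"dp":[0,0,0],"angular":[0,0,0]}]' 0
python3 - <<'E'
from station import sense, vision
from h import *
from scipy.spatial.transform import Rotation as R
s=sense();d=vision.snapshot('wrist')
T=np.eye(4);T[:3,:3]=R.from_quat(s['tool_rot']).as_matrix();T[:3,3]=s['tcp_pos'];T=T@d['mount']
C=cloud(d,T).reshape(-1,3)
k=(np.abs(C[:,0]-.637)<.06)&(np.abs(C[:,1]+.141)<.06)&(C[:,2]>.15)&(C[:,2]<.2);b=C[k]
A=np.c_[2*b,np.ones(len(b))];x=np.linalg.lstsq(A,(b**2).sum(1),rcond=None)[0];c=x[:3];print(k.sum(),'sphere',c,np.sqrt(x[3]+c@c))
r=c-[.5814,-.1839,.03];a=np.radians(14.9);lx=r[0]*np.cos(a)+r[1]*np.sin(a);ly=-r[0]*np.sin(a)+r[1]*np.cos(a)
print('swing',np.arctan2(lx,r[2]),'side',np.arcsin(ly/.145))
E
```

```text
t: 7.05
tcp_pos: [0.6387, -0.1414, 0.3251]
tool_rot: [0.994, 0.112, 0.005, 0.003]
force: [0.9, -0.3, 0.2]
finger_gap: 0.999
gripper_force: 0.0
916 sphere [ 0.63474589 -0.14233912  0.16126765] 0.017111782171210937
swing 0.4427440051117541 side 0.18341609831061664
```

Lever home: swing 0.44, side 0.18. Next I compute the approach to the dial, 130 mm out along the panel normal.

```bash
cat > tgt.py <<'E'
from station import sense
from h import *
from scipy.spatial.transform import Rotation as R
np.set_printoptions(precision=4,suppress=True)
yw=np.radians(16.5);t=np.radians(35)
n=np.array([-np.sin(t)*np.cos(yw),-np.sin(t)*np.sin(yw),np.cos(t)]);Y=np.array([-np.sin(yw),np.cos(yw),0]);X=np.cross(Y,n)
c=np.array([.5677,.1547,.1038])
def goal(h,px=-.0055,py=.044): return c+X*px+Y*py+n*h
def diff(p,deg=0):
    "deg: clockwise dial angle of bar"
    s=sense();Rt=R.from_rotvec(-n*np.radians(deg))*R.from_matrix(np.c_[Y,X,-n])
    r=(Rt*R.from_quat(s['tool_rot']).inv()).as_rotvec(degrees=True)
    print('q',s['q'],'dp units',(p-s['tcp_pos'])/.03,'rot',r,np.linalg.norm(r))
E
python3 -c "
from tgt import *
print(X,Y,n,goal(.031));diff(goal(.15))"
```

```text
[0.7854 0.2327 0.5736] [-0.284   0.9588  0.    ] [-0.55   -0.1629  0.8192] [0.5338 0.1906 0.126 ]
q [-0.3885  0.496   1.274   0.      1.3641  0.9584] dp units [-5.6342 10.4034 -3.2926] rot [-19.9364 -33.3143  90.398 ] 98.38247403291754
```

```bash
python3 -m crank '[{"dp":[-0.47,0.87,0],"angular":[-1.66,-2.78,7.53]},{"dp":[-0.47,0.87,0],"angular":[-1.66,-2.78,7.53]},{"dp":[-0.47,0.87,0],"angular":[-1.66,-2.78,7.53]},{"dp":[-0.47,0.87,0],"angular":[-1.66,-2.78,7.53]},{"dp":[-0.47,0.87,0],"angular":[-1.66,-2.78,7.53]},{"dp":[-0.47,0.87,0],"angular":[-1.66,-2.78,7.53]},{"dp":[-0.47,0.87,0],"angular":[-1.66,-2.78,7.53]},{"dp":[-0.47,0.87,0],"angular":[-1.66,-2.78,7.53]},{"dp":[-0.47,0.87,-0.8],"angular":[-1.66,-2.78,7.53]},{"dp":[-0.47,0.87,-0.8],"angular":[-1.66,-2.78,7.53]},{"dp":[-0.47,0.87,-0.8],"angular":[-1.66,-2.78,7.53]},{"dp":[-0.47,0.87,-0.8],"angular":[-1.66,-2.78,7.53]},{"dp":[0,0,0],"angular":[0,0,0]},{"dp":[0,0,0],"angular":[0,0,0]}]'
python3 - <<'E'
from tgt import *
from station import vision
s=sense();diff(goal(.15));d=vision.snapshot('wrist');cv2.imwrite('pics/w2.png',d['image'])
T=np.eye(4);T[:3,:3]=R.from_quat(s['tool_rot']).as_matrix();T[:3,3]=s['tcp_pos'];T=T@d['mount'];np.savez('w2.npz',T=T,**d)
K=(cloud(d,T).reshape(-1,3)-c)@np.c_[X,Y,n]
k=np.hypot(K[:,0]+.0055,K[:,1]-.044)<.05;K=K[k]
print('plate h',np.median(K[abs(K[:,2])<.006,2]))
b=K[(K[:,2]>.034)&(K[:,2]<.05)];h=b[:,2];b=b[:,:2]
r=cv2.minAreaRect(b.astype(np.float32));print('top',np.median(h),len(b),r)
m=b.mean(0);a=np.linalg.eigh(np.cov(b.T))[1][:,1];a*=np.sign(a[1]);tt=(b-m)@a;print(m,np.degrees(np.arctan2(a[1],a[0])),np.percentile(tt,[1,99]))
E
```

```text
t: 8.5
tcp_pos: [0.4823, 0.1533, 0.2459]
tool_rot: [0.625, 0.728, 0.231, 0.162]
force: [-0.1, -0.2, -0.6]
finger_gap: 0.998
gripper_force: 0.0
q [ 0.015   0.2562  2.1225  0.5601  0.2383 -0.6477] dp units [-0.4646  0.595  -0.7462] rot [-2.4038 -2.9462  6.865 ] 7.847706240259229
plate h 0.0005792847776691658
top 0.040218666695079154 913 ((-0.0059677427634596825, 0.047453708946704865), (0.05746758356690407, 0.014118863269686699), 88.92021942138672)
[-0.0056  0.0449] 89.03627552435351 [-0.0252  0.0288]
```

View pics/w2.png

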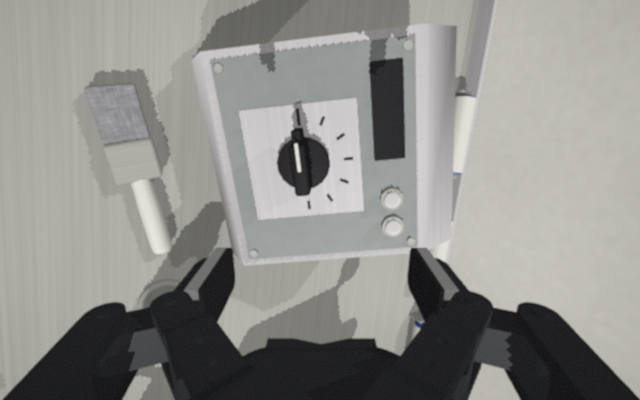

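The wrist view shows the dial at (303,162), with its nose up at the long off tick (298,115). The axis works out at panel coordinates (-0.006, 0.0415). The joint 5 value is small, so I'll move in steps.

```bash
python3 -c "
from tgt import *
diff(goal(.10,-.006,.0415),1);print(-n*.067/.03)"
```

```text
q [ 0.0145  0.2557  2.1214  0.5604  0.2382 -0.6485] dp units [ 0.4373  0.7899 -2.1423] rot [-1.8593 -2.6959  6.0377] 6.868652369426637
[ 1.2282  0.3638 -1.8294]
```

```bash
python3 -m crank '[{"dp":[0.09,0.16,-0.43],"angular":[-0.37,-0.54,1.2]},{"dp":[0.09,0.16,-0.43],"angular":[-0.37,-0.54,1.2]},{"dp":[0.09,0.16,-0.43],"angular":[-0.37,-0.54,1.2]},{"dp":[0.09,0.16,-0.43],"angular":[-0.37,-0.54,1.2]},{"dp":[0.09,0.16,-0.43],"angular":[-0.37,-0.54,1.2]},{"dp":[0,0,0],"angular":[0,0,0]},{"dp":[0,0,0],"angular":[0,0,0]}]'; python3 -c "
from tgt import *
diff(goal(.10,-.006,.0415),1);diff(goal(.033,-.006,.0415),1)"
```

```text
t: 9.25
tcp_pos: [0.4934, 0.1729, 0.2003]
tool_rot: [0.589, 0.751, 0.243, 0.172]
force: [-0.1, -0.4, 0.6]
finger_gap: 0.999
gripper_force: 0.0
q [ 0.0474  0.3868  2.1601  1.5435  0.1376 -1.6945] dp units [ 0.0923  0.1287 -0.6009] rot [-0.9353 -0.6394  1.3762] 1.7825328584234188
q [ 0.0474  0.3868  2.1601  1.5435  0.1376 -1.6945] dp units [ 1.3206  0.4925 -2.4303] rot [-0.9353 -0.6394  1.3762] 1.7825328584234188
```

```bash
python3 -m crank '[{"dp":[0.09,0.13,-0.3],"angular":[-0.45,-0.3,0.7]},{"dp":[0,0,-0.3],"angular":[-0.45,-0.3,0.7]},{"dp":[0,0,0],"angular":[0,0,0]},{"dp":[0.2,0.06,-0.3],"angular":[0,0,0]},{"dp":[0.2,0.06,-0.3],"angular":[0,0,0]},{"dp":[0.2,0.06,-0.3],"angular":[0,0,0]},{"dp":[0,0,0],"angular":[0,0,0]},{"dp":[0,0,0],"angular":[0,0,0]}]'; python3 -c "
from tgt import *
diff(goal(.033,-.006,.0415),1)"
```

```text
t: 10.05
tcp_pos: [0.513, 0.1825, 0.1577]
tool_rot: [0.578, 0.759, 0.243, 0.176]
force: [0.2, 0.4, -0.1]
finger_gap: 1.0
gripper_force: 0.0
q [ 0.0693  0.5112  2.1476  2.2986  0.1709 -2.4652] dp units [ 0.6676  0.1742 -1.0103] rot [-0.2174 -0.1819  0.0724] 0.29258851154041715
```

```bash
python3 -m crank '[{"dp":[0.17,0.04,-0.25],"angular":[0,0,0]},{"dp":[0.17,0.04,-0.25],"angular":[0,0,0]},{"dp":[0,0,0],"angular":[0,0,0]}]'; python3 -c "
from tgt import *
diff(goal(.033,-.006,.0415),1)"
```

```text
t: 10.35
tcp_pos: [0.5234, 0.1849, 0.1424]
tool_rot: [0.579, 0.759, 0.243, 0.176]
force: [-0.1, -0.0, -0.1]
finger_gap: 1.002
gripper_force: 0.0
q [ 0.0738  0.5552  2.1317  2.4191  0.1893 -2.5832] dp units [ 0.3222  0.0935 -0.5008] rot [-0.2259 -0.1913  0.0893] 0.30920360420942444
```

```bash
python3 -m crank '[{"dp":[0.16,0.05,-0.25],"angular":[0,0,0]},{"dp":[0.16,0.05,-0.25],"angular":[0,0,0]},{"dp":[0,0,0],"angular":[0,0,0]},{"dp":[0,0,0],"angular":[0,0,0]}]'; python3 -c "
from tgt import *
diff(goal(.033,-.006,.0415),1)"; python3 -m crank '[{"dp":[0,0,0],"angular":[0,0,0]},{"dp":[0,0,0],"angular":[0,0,0]},{"dp":[0,0,0],"angular":[0,0,0]},{"dp":[0,0,0],"angular":[0,0,0]},{"dp":[0,0,0],"angular":[0,0,0]},{"dp":[0,0,0],"angular":[0,0,0]},{"dp":[0,0,0],"angular":[0,0,0]},{"dp":[0,0,0],"angular":[0,0,0]},{"dp":[0,0,0],"angular":[0,0,0]}]' 1 50;  python3 -c "
from tgt import *
diff(goal(.033,-.006,.0415),1)"
```

```text
t: 10.75
tcp_pos: [0.5323, 0.1879, 0.1276]
tool_rot: [0.578, 0.759, 0.243, 0.176]
force: [0.5, 0.1, 0.3]
finger_gap: 1.004
gripper_force: 0.0
q [ 0.0798  0.596   2.1163  2.5127  0.2073 -2.6737] dp units [ 0.0252 -0.0054 -0.0086] rot [-0.2035 -0.2091  0.0663] 0.2991787063923068
t: 11.65
tcp_pos: [0.5324, 0.1878, 0.1273]
tool_rot: [0.579, 0.759, 0.243, 0.176]
force: [-4.3, -1.4, 5.3]
finger_gap: 0.152
gripper_force: 50.6
q [ 0.0798  0.5969  2.1162  2.516   0.2077 -2.6768] dp units [ 0.0207 -0.0038  0.0034] rot [-0.1957 -0.2116  0.0844] 0.30030482654507973
```

```bash
python3 -m crank '[{"dp":[0,0,0],"angular":[3.3,0.98,-4.91]},{"dp":[0,0,0],"angular":[3.3,0.98,-4.91]},{"dp":[0,0,0],"angular":[3.3,0.98,-4.91]},{"dp":[0,0,0],"angular":[3.3,0.98,-4.91]},{"dp":[0,0,0],"angular":[3.3,0.98,-4.91]},{"dp":[0,0,0],"angular":[3.3,0.98,-4.91]},{"dp":[0,0,0],"angular":[3.3,0.98,-4.91]},{"dp":[0,0,0],"angular":[3.3,0.98,-4.91]},{"dp":[0,0,0],"angular":[3.3,0.98,-4.91]},{"dp":[0,0,0],"angular":[3.3,0.98,-4.91]},{"dp":[0,0,0],"angular":[0,0,0]},{"dp":[0,0,0],"angular":[0,0,0]}]';  python3 -c "
from tgt import *
diff(goal(.033,-.006,.0415),61);diff(goal(.033,-.006,.0415),121)"
```

```text
t: 12.85
tcp_pos: [0.5319, 0.1879, 0.127]
tool_rot: [0.879, 0.369, 0.299, 0.031]
force: [-6.4, -0.7, 4.4]
finger_gap: 0.148
gripper_force: 50.8
q [ 0.0786  0.5984  2.1192  2.5225  0.2146 -1.6406] dp units [ 0.0372 -0.0065  0.0145] rot [-0.2204 -0.0676 -0.1174] 0.25873916384965445
q [ 0.0786  0.5984  2.1192  2.5225  0.2146 -1.6406] dp units [ 0.0372 -0.0065  0.0145] rot [ 32.7566   9.8408 -49.2534] 59.9644351105522
```

```bash
python3 -m crank '[{"dp":[0,0,0],"angular":[3.3,0.98,-4.91]},{"dp":[0,0,0],"angular":[3.3,0.98,-4.91]},{"dp":[0,0,0],"angular":[3.3,0.98,-4.91]},{"dp":[0,0,0],"angular":[3.3,0.98,-4.91]},{"dp":[0,0,0],"angular":[3.3,0.98,-4.91]},{"dp":[0,0,0],"angular":[3.3,0.98,-4.91]},{"dp":[0,0,0],"angular":[3.3,0.98,-4.91]},{"dp":[0,0,0],"angular":[3.3,0.98,-4.91]},{"dp":[0,0,0],"angular":[3.3,0.98,-4.91]},{"dp":[0,0,0],"angular":[3.3,0.98,-4.91]},{"dp":[0,0,0],"angular":[0,0,0]},{"dp":[0,0,0],"angular":[0,0,0]},{"dp":[0,0,0],"angular":[0,0,0]},{"dp":[0,0,0],"angular":[0,0,0]}]';  python3 -c "
from tgt import *
diff(goal(.033,-.006,.0415),121)"
```

```text
t: 14.25
tcp_pos: [0.5316, 0.1886, 0.1268]
tool_rot: [0.946, -0.119, 0.276, -0.123]
force: [-5.1, 4.5, 3.7]
finger_gap: 0.154
gripper_force: 50.6
q [ 0.0809  0.5997  2.1213  2.5482  0.2191 -0.6191] dp units [ 0.0481 -0.0286  0.0187] rot [-0.1475  0.1356 -0.1728] 0.26454454522224363
```

```bash
python3 -m crank '[{"dp":[0,0,0],"angular":[0,0,0]},{"dp":[0,0,0],"angular":[0,0,0]},{"dp":[0,0,0],"angular":[0,0,0]},{"dp":[0,0,0],"angular":[0,0,0]},{"dp":[0,0,0],"angular":[0,0,0]},{"dp":[0,0,0],"angular":[0,0,0]},{"dp":[-0.27,-0.08,0.41],"angular":[0,0,0]},{"dp":[-0.27,-0.08,0.41],"angular":[0,0,0]},{"dp":[-0.27,-0.08,0.41],"angular":[0,0,0]},{"dp":[-0.27,-0.08,0.41],"angular":[0,0,0]},{"dp":[-0.27,-0.08,0.41],"angular":[0,0,0]},{"dp":[-0.27,-0.08,0.41],"angular":[0,0,0]},{"dp":[-0.27,-0.08,0.41],"angular":[0,0,0]},{"dp":[-0.27,-0.08,0.41],"angular":[0,0,0]},{"dp":[0,0,0.5],"angular":[0,0,0]},{"dp":[0,0,0.5],"angular":[0,0,0]},{"dp":[0,0,0],"angular":[0,0,0]},{"dp":[0,0,0],"angular":[0,0,0]}]' 0
python3 - <<'E'
from tgt import *
from station import vision
s=sense();d=vision.snapshot('wrist');cv2.imwrite('pics/w3.png',d['image'])
print(s['q'])
T=np.eye(4);T[:3,:3]=R.from_quat(s['tool_rot']).as_matrix();T[:3,3]=s['tcp_pos'];T=T@d['mount']
K=(cloud(d,T).reshape(-1,3)-c)@np.c_[X,Y,n]
k=np.hypot(K[:,0]+.006,K[:,1]-.0415)<.05;K=K[k]
b=K[(K[:,2]>.034)&(K[:,2]<.05)][:,:2];m=b.mean(0);a=np.linalg.eigh(np.cov(b.T))[1][:,1]
a*=np.sign((m-[-.006,.0415])@a);ang=np.degrees(np.arctan2(a[1],a[0]));print(len(b),m,'pointer',ang,'q deg',89-ang,np.percentile((b-m)@a,[1,99]))
cv2.imwrite('pics/top1.png',vision.snapshot('top')['image'])
E
```

```text
t: 16.05
tcp_pos: [0.4693, 0.1703, 0.2472]
tool_rot: [0.945, -0.12, 0.277, -0.125]
force: [-0.2, 0.0, 0.1]
finger_gap: 1.001
gripper_force: 0.0
[0.0368 0.2483 2.1686 0.8896 0.194  1.0272]
827 [-0.0015  0.0398] pointer -31.81074088293427 q deg 120.81074088293427 [-0.0262  0.0287]
```

View pics/w3.png

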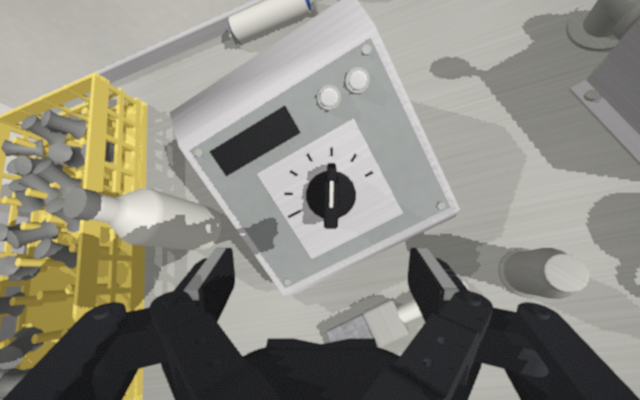

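View pics/top1.png

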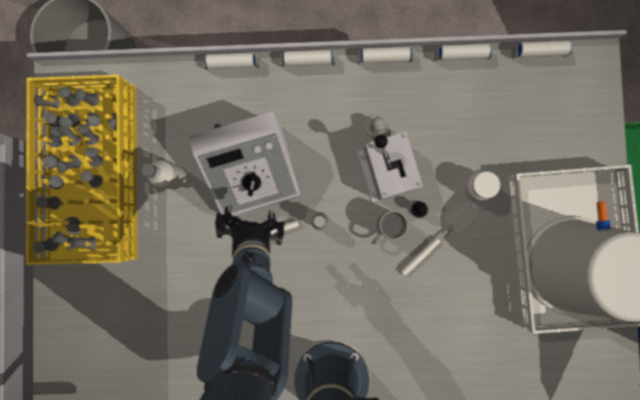

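The wrist view shows the dial's nose at the fifth tick from off (331,153), which is the fourth position, measured at 120.8°. The top view shows the lever home at (381,141), the bystanders where they were, and the gripper clear. Handing in.

```bash
python3 -c "
from station import order
print(order.sign_off())"
```

```text
the job is handed in; nothing more can be done
None
```

The job is handed in: the drain lever is home at the far end of the left slot (swing about 0.44 rad, side about 0.18), the programme switch rests in its fourth click (about 121°), and I saw no bystander moved; no verdict came back.

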